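# Set out the parts of a lamp circuit on the wiring board

### The job

Set out the lamp circuit on the wiring board, square to the board and all upright: the lampholder seated on top of the blue-rimmed box; the transformer midway between the two boxes, its long side along the line that joins them; the switch in front of (on the robot's side of) the yellow-rimmed box, 9 cm from centre to centre. Straight behind the transformer, 11 cm from centre to centre, stand the large green domed cover, open side up as it lies now, with the small orange cover cupped inside it. Leave the red multimeter where it lies.

Things in the scene. Friction and masses are not known exactly. Their poses are not given: they have to be found in the camera images.
- board: Fixed plywood board, top 12 mm above the table. Origin on its underside, midway between the two boxes fixed on it; +x points away from the robot (behind), +y left along the pencil line through both boxes. Reaches 145 mm forward, 215 back, 175 to each side. Conduits, tops up to 23 mm over the board, run back from the boxes to x = 178 mm. A loose black tape roll (54 mm, 18 high) lies near x = -100.
- blue_box: Round grey junction box with a blue rim, open on top, fixed on the board 120 mm left or right of its origin (it and the yellow-rimmed box swap sides from start to start). Outer diameter 62, inner 54, height 40 mm. Origin at the centre of its underside, on the board's top face; axes parallel to the board's.
- yellow_box: Round grey junction box with a yellow rim, else the same as the blue-rimmed box, at the other end of the line. Origin at the centre of its underside, on the board's top face; axes parallel to the board's.
- lampholder_c (a point): Loose lampholder, 58 mm high on one axis: grey spigot diameter 36 mm (0 to 10 mm up; fits a box's mouth with 9 mm play all round), round white plate diameter 66 (10 to 18), white barrel diameter 36 (18 to 58) with brass top. Stands on the spigot. This point is half-way up the barrel, 38 mm above the underside; z up. Seated, the plate rests on the rim, the point 68 mm above the board's top.
- switch_c (a point): Loose surface switch: pale grey square housing 54 x 54 mm, 34 mm high, with a white rocker 34 x 26 mm standing at most 4 mm proud on top. This point is the centre of the housing, 17 mm above its underside; x and y axes along its sides, z up. Any of its four quarter turns counts as square.
- transformer_c (a point): Loose transformer of 0.35 kg: dark steel laminations with a copper coil, 46 mm (its x) by 64 mm (its y, the long side), 48 mm high with a black terminal strip on top (the top 6 mm, 30 x 44 mm). This point is its centre, 24 mm above its underside; z up. Either way round is right.
- large_cover_c (a point): Loose large green domed cover lying upside down like a bowl on its flat crown (36 mm across), open side up. Rim outer diameter 64, inner 58 mm; 34 mm high; crown 4 mm thick; its side is near upright in the top 14 mm and rounds inward below. This point is on its axis 17 mm above its underside; z up.
- small_cover_c (a point): Loose small orange domed cover lying upside down like a bowl on its flat crown (22 mm across). Rim outer diameter 44 mm, 30 mm high; a white screw boss, diameter 12 mm, stands in its middle up to 54 mm above the underside, good to grip. This point is on its axis 27 mm above its underside; z up. Cupped, it stands on the large cover's inner floor, 4 mm above that cover's underside.
- multimeter_c (a point): Red multimeter 150 x 75 x 34 mm (dial to 40 mm) lying on the table on the right. This point is at its centre, 17 mm up. To be left alone.

How it is judged:
At the end, for the whole second after the job is handed in: Lampholder seated on the blue box (10 mm); transformer midway (15 mm), switch 90 mm before the yellow box (15 mm), both square to 0.2 rad; large cover 110 mm (15 mm) behind the transformer, 20 mm sideways; small cover inside it (10 mm, 5 mm in height); all upright to 0.15 rad, released, at rest (horizontal distance between lampholder_c and blue_box below 0.01 m and z of lampholder_c in the frame of blue_box between 0.064 and 0.072 m and x of transformer_c in the frame of board between -0.015 and 0.015 m and y of transformer_c in the frame of board between -0.015 and 0.015 m and z of transformer_c in the frame of board between 0.032 and 0.04 m and angle between the y axis of transformer_c and the y axis of board, either way round below 0.2 rad and x of switch_c in the frame of yellow_box between -0.105 and -0.075 m and y of switch_c in the frame of yellow_box between -0.015 and 0.015 m and z of switch_c in the frame of board between 0.025 and 0.033 m and (angle between the x axis of switch_c and the x axis of board, either way round below 0.2 rad or angle between the x axis of switch_c and the y axis of board, either way round below 0.2 rad) and horizontal distance between large_cover_c and transformer_c between 0.095 and 0.125 m and x of large_cover_c in the frame of board above 0.08 m and y of large_cover_c in the frame of board between -0.02 and 0.02 m and z of large_cover_c in the frame of board between 0.025 and 0.033 m and horizontal distance between small_cover_c and large_cover_c below 0.01 m and z of small_cover_c in the frame of large_cover_c between 0.009 and 0.019 m and angle between each of lampholder_c, switch_c, transformer_c, large_cover_c, small_cover_c's own z axis and vertical below 0.15 rad and linear speed of each of lampholder, switch, transformer, large_cover, small_cover below 0.02 m/s and angular speed of each of lampholder, switch, transformer, large_cover, small_cover below 0.2 rad/s); the robot touches nothing.
It fails at once if the multimeter is moved by more than 15 mm (distance of multimeter_c from where it was at the start of the episode above 0.015 m).
It also fails if it takes over 131 s, if anything falls off the work surface, if the arm or the gripper's body presses on something with over 40 N, if the wrist force passes 120 N, or if a joint passes its speed limit or range.

### The arm

A 6-joint arm with a two-finger parallel gripper is mounted at the origin on the work surface. World frame = base frame: x ahead of the robot, y to its left, z up, the work surface at z = 0. Lengths are in m, angles in rad, forces in N, time in s.
With the tool pointing down it reaches from about 0.375 to 0.925 m from the base axis. Payload 5.7 kg.
Tool frame: the origin (TCP) lies midway between the tips of the shut fingers; the grasp point (between the pads) lies 19 mm behind it; z points along the fingers, x is the direction in which the jaws open and shut, and the axes are right-handed (so a half turn about z gives the same grasp; the last joint's range is limited). The gripper opens to 88 mm and grips with 3 to 60 N. Pads are 20 mm wide; open, the fingers measure 115 mm over their backs; the gripper's body (75 mm by 178 mm) begins 61 mm behind the grasp point.
Start: joints at [1.075, 0.359, 1.51, -0, 1.272, -0.115], TCP at [0.223, 0.557, 0.223] pointing down, gripper open.
Joint ranges: [-2.97, 2.97], [-1.01, 2.36], [0.21, 2.38], [-0.96, 4.11], [0.2, 2.71], [-2.98, 2.98]. Speed limits (rad/s): [2.39, 2.39, 3.14, 3.14, 3.14, 3.14].

### API

Orientations are given as a unit quaternion [x, y, z, w].
In Python, from bench import move_ptp, servo_line, goto_joints, move_gripper, sleep, inverse_kinematics, capture, PlanningError, close_job, spot_in, silhouettes, current_clock, current_joint_pos, current_qvel, current_joint_torque, current_position, current_orientation, current_force, current_torque, current_finger_gap gives the robot as it stands. Calls block until the motion is done:
- move_ptp(position, orientation): joint-space move of the TCP to a pose.
- servo_line(position, orientation=None, rate=0.15, contact_N=None): straight line of the TCP; orientation=None keeps the orientation; rate is the mean speed in m/s. With contact_N (N) it stops when the force on the tool has changed by that much, and returns True; else False.
- goto_joints(angles): joint-space move.
- move_gripper(opening): finger opening in m; the grip force is fixed at half the most; returns when the fingers have stopped.
- sleep(seconds).
- inverse_kinematics(position, orientation): joint angles nearest the present ones, or None.
- capture(name): name is "scene" or "top" or "wrist"; returns a dict with "image" (480x640x3 uint8, blue, green, red), "range_z" (480x640 float32, m along the optical axis (not along the pixel's ray), 0 where there is no reading), "intrinsics" (3x3 intrinsics, pixels), "R" (3x3) and "t" (3): a world point X has camera coordinates R X + t. Camera axes: x right, y down, z forward; pixel columns grow to the right and rows downward; lengths in m; the calibration is good to about 2 mm. A picture is of the moment at which its call begins.
A pose or a line that the arm cannot do raises PlanningError and nothing moves.
- close_job(): hands the job in, once; it reports no verdict.
Trained networks look in the newest picture that a camera, given by its name, has taken for a name from the list of things; names that differ only in an ending like _2 or _b are one class to them, and where a whole thing is asked for, a point or a joint stands for the part that bears it (a point fixed in the world has none). Each returns a list of dicts, best first, with "conf" (0 to 1); they miss things now and then, are a little off and sometimes report something else, mostly with a low value. They report only what shows in the picture. A call takes as long as a camera call.
- spot_in(camera, query): "xy" ([column, row] in pixels, amid what is visible of it).
- silhouettes(camera, query): "region" (480x640 bool, what is visible of it) and "xy" ([column, row] in pixels, amid what is visible of it).
Readings, each from a call of its own:
- current_clock(): time.
- current_joint_pos(): joint angles.
- current_qvel(): joint speeds.
- current_joint_torque(): joint torques, N m.
- current_position(): TCP position.
- current_orientation(): TCP orientation.
- current_force(): force on the tool from outside, world axes, zero at the start.
- current_torque(): the same for the moment, N m.
- current_finger_gap(): finger opening in m.
Only numpy, scipy, OpenCV 4.12 (cv2) and the standard library are available. Lean on these libraries where they do the work, as an engineer would, in place of code of your own. Each camera call takes 0.05 s, during which the arm holds its last target.

## Working session

There is one attempt and no reset: what is moved stays moved. The work goes in short steps, each a Python script; the robot and the scene stay as the last script left them, time stands still between calls to the robot, and variables do not carry over. Pictures are saved under pics/ and viewed, and the job is handed in when it is done.

```bash
ls; mkdir -p pics; python3 - <<'E'
from bench import *
import cv2
for n in ("scene","top"):
    c=capture(n); cv2.imwrite(f"pics/{n}0.png",c["image"])
    print(n,c["intrinsics"].tolist(),c["R"].tolist(),c["t"].tolist())
print(current_clock(),current_orientation(),current_finger_gap())
E
```

```text
pics
scene [[601.123677424174, 0.0, 327.3620629323505], [0.0, 601.123677424174, 244.38834360814903], [0.0, 0.0, 1.0]] [[-0.6458143039021625, 0.7634333164099676, 0.009667278347264906], [0.5113160543628381, 0.4418734190383796, -0.7370914285881718], [-0.5669918671605304, -0.4710811532449698, -0.6757238856450205]] [0.35096265591088277, -0.21386799481683738, 1.788513939816364]
top [[521.1173480106991, 0.0, 312.14000506437725], [0.0, 521.1173480106991, 245.75834711455346], [0.0, 0.0, 1.0]] [[0.01793649976402122, -0.9996627109106019, 0.018781543895044245], [-0.9941926683210718, -0.019825599883383133, -0.10577279350518873], [0.10610947287043963, -0.016775279554457692, -0.9942129398489173]] [-0.03679365012940686, 0.5339138794675511, 1.1739720784181695]
0.1 [ 8.28134215e-01  5.60529246e-01 -7.29413063e-04  3.92295356e-04] 0.08792297069625042
```

View pics/top0.png

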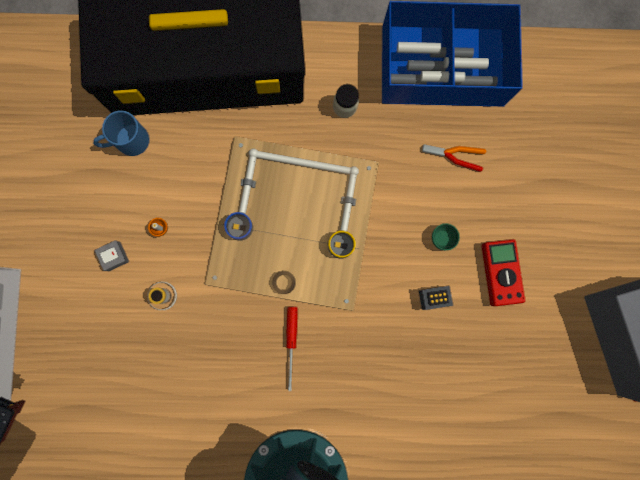

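View pics/scene0.png

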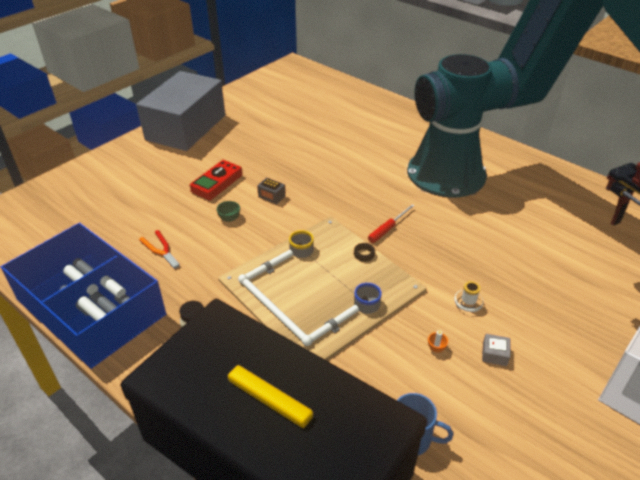

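The top view shows the blue box at (237,226), yellow box (342,244), lampholder (159,295), switch (111,256), small cover (157,228), large cover (445,237), transformer (436,297) and multimeter (503,272). The tape roll is at (284,282), close to the switch's row but between the boxes. Next I'll measure them.

```bash
cat > h.py <<'E'
from bench import *
import numpy as np, cv2
def cloud(c):
    K,R,t=c["intrinsics"],c["R"],c["t"]; z=c["range_z"].astype(float)
    v,u=np.mgrid[0:480,0:640]
    P=np.stack([(u-K[0,2])/K[0,0]*z,(v-K[1,2])/K[1,1]*z,z],-1)
    W=(P-t)@R
    W[z<=0]=np.nan
    return W
def look(name,q,c=None,W=None):
    s=silhouettes(name,q)
    return [(d["conf"],np.round(d["xy"],1),W[d["region"]]) for d in s if d["conf"]>.3]
def fitcircle(p):
    from scipy.optimize import least_squares
    f=least_squares(lambda a:np.hypot(p[:,0]-a[0],p[:,1]-a[1])-a[2],[*p.mean(0),.03],loss="soft_l1",f_scale=.002)
    return f.x
E
python3 - <<'E'
from h import *
np.set_printoptions(precision=4,suppress=True)
for cam in ("top","scene"):
    c=capture(cam); W=cloud(c)
    for q in "blue_box yellow_box lampholder_c switch_c transformer_c large_cover_c small_cover_c multimeter_c board".split():
        for conf,xy,P in look(cam,q,c,W):
            P=P[~np.isnan(P[:,0])]
            if len(P)<5: print(cam,q,conf,xy,"few");continue
            zt=np.percentile(P[:,2],98)
            T=P[P[:,2]>zt-.008][:,:2]
            r=cv2.minAreaRect((T*1000).astype(np.float32))
            print(cam,q,round(conf,2),xy,len(P),"zt",round(zt,4),"med",np.median(P,0),"rect",np.round(r[0],1),np.round(r[1],1),round(r[2],1),"circ",fitcircle(T))
E
```

```text
top blue_box 0.63 [161.3 295.1] 312 zt 0.0625 med [0.4147 0.311  0.0575] rect [414.8 316. ] [35.3 36.1] 1.1 circ [0.4143 0.3157 0.0131]
top blue_box 0.56 [240.6 228.8] 658 zt 0.0549 med [0.5783 0.1451 0.0201] rect [576.4 142.4] [60.1 59.5] 2.5 circ [0.5764 0.1428 0.0288]
top blue_box 0.42 [437.1 297.5] 639 zt 0.0513 med [ 0.4214 -0.3074  0.0429] rect [ 421.2 -312.3] [42.9 63.2] 9.1 circ [ 0.421  -0.3122  0.0161]
top blue_box 0.39 [504.1 270.1] 2273 zt 0.0419 med [ 0.4816 -0.4663  0.0336] rect [ 482.1 -471.6] [146.6  71.8] 8.2 circ [ 0.4943 -0.4719  0.0383]
top yellow_box 0.71 [342.9 243.8] 617 zt 0.0542 med [ 0.5397 -0.0945  0.0197] rect [538.2 -94.2] [58.7 60.3] 39.3 circ [ 0.5389 -0.0937  0.0285]
top lampholder_c 0.67 [160.2 295.5] 288 zt 0.0628 med [0.4145 0.3118 0.0578] rect [414.5 316.2] [35.4 35.9] 46.8 circ [0.4144 0.3157 0.013 ]
top switch_c 0.78 [113.3 254.9] 717 zt 0.04 med [0.5034 0.43   0.0333] rect [503.9 433.9] [53.8 54.3] 26.3 circ [0.5039 0.4342 0.0202]
top switch_c 0.56 [239.6 229.1] 614 zt 0.0546 med [0.5782 0.1458 0.0204] rect [575.3 142.6] [60.  59.4] 80.6 circ [0
[... 1502 characters left out ...]
564 zt 0.0505 med [ 0.4341 -0.2999  0.0333] rect [ 424.1 -307.7] [45.4 63. ] 9.3 circ [ 0.4198 -0.3072  0.0179]
scene large_cover_c 0.81 [229.3 210.7] 417 zt 0.0351 med [ 0.5564 -0.3405  0.02  ] rect [ 561.6 -332.2] [69.  58.6] 46.1 circ [ 0.5624 -0.3315  0.03  ]
scene small_cover_c 0.86 [437.  337.8] 307 zt 0.0538 med [0.573  0.3352 0.0245] rect [573.8 333.6] [13.4 11.2] 16.9 circ [0.5722 0.3331 0.0048]
scene multimeter_c 0.71 [217.5 176.1] 1257 zt 0.0409 med [ 0.4952 -0.4534  0.0307] rect [ 485.1 -466.1] [148.4  71.1] 7.8 circ [ 0.4907 -0.462   0.0369]
scene board 0.77 [324.  289.5] 14281 zt 0.0306 med [0.6235 0.033  0.0116] rect [697.3  61. ] [442.2 237.4] 58.5 circ [0.6351 0.019  0.1254]
```

```bash
cat >> h.py <<'E'
blue=np.array([.5767,.1450]); yel=np.array([.5391,-.0917])
org=(blue+yel)/2; by=(blue-yel)/np.linalg.norm(blue-yel); bx=np.array([by[1],-by[0]])
byaw=np.arctan2(bx[1],bx[0])
def quat(psi,xy):
    # choose half turn with q6 near 0 ; q6=q1-psi
    q1=np.arctan2(xy[1],xy[0]); d=(q1-psi+np.pi/2)%np.pi-np.pi/2
    psi=q1-d
    return [np.cos(psi/2),np.sin(psi/2),0.,0.]
def pick(xy,psi,z,open_=.088,zt=.17):
    q=quat(psi,xy)
    if current_finger_gap()<open_-.002: move_gripper(open_)
    move_ptp([*xy,zt],q); servo_line([*xy,z],rate=.15)
    move_gripper(0.); g=current_finger_gap()
    servo_line([*xy,zt],rate=.2)
    print("gap",g,current_finger_gap(),"t",current_clock(),"F",np.round(current_force(),1)); return g
def place(xy,psi,z,opening,zt=.19):
    q=quat(psi,xy)
    move_ptp([*xy,zt],q); servo_line([*xy,z+.015],rate=.2)
    hit=servo_line([*xy,z],rate=.05,contact_N=6)
    print("hit",hit,current_position()); move_gripper(opening); sleep(.1)
    servo_line([*xy,zt],rate=.2); print("t",current_clock())
E
python3 - <<'E'
from h import *
print(org,bx,np.degrees(byaw))
pick([.4212,-.3100],np.radians(8),.010)
c=capture("scene"); cv2.imwrite("pics/s1.png",c["image"]);c=capture("wrist"); cv2.imwrite("pics/w1.png",c["image"])
E
```

```text
[0.5579  0.02665] [ 0.98761706 -0.15688383] -9.026068358125155
gap 0.045984846060820476 0.04559018481859875 t 7.1083 F [-0.9  0.  -4.4]
```

```bash
python3 - <<'E'
from h import *
place(org,byaw,.0225,.066)
c=capture("wrist"); cv2.imwrite("pics/w2.png",c["image"])
pick([.5625,-.3335],byaw+np.pi/2,.009)
c=capture("scene"); cv2.imwrite("pics/s2.png",c["image"])
E
```

```text
hit False [0.55769807 0.02672595 0.02237056]
t 11.5583
gap 0.06258508330364654 0.06277242980510485 t 16.2167 F [ 0.2 -1.  -1.1]
```

View pics/w2.png

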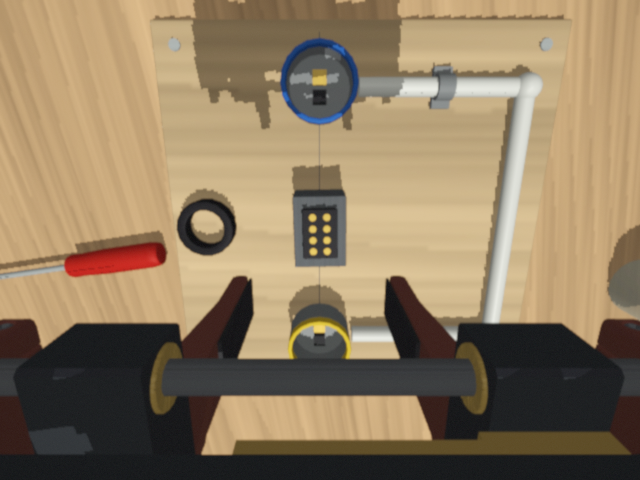

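View pics/s2.png

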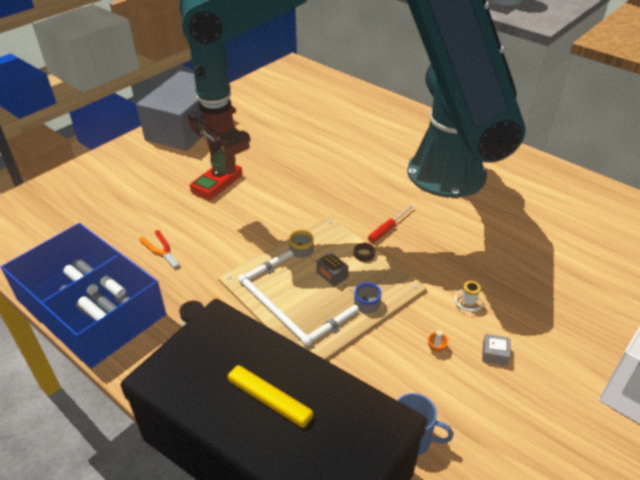

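The wrist view shows the transformer on the pencil line at (320,228), midway between the boxes. The scene view shows the large cover held at (219,160). I'll place it and go on to the small cover.

```bash
python3 - <<'E'
from h import *
p=org+.11*bx
place(p,byaw+np.pi/2,.0215,.084)
for n in("wrist","top"):
    c=capture(n); cv2.imwrite(f"pics/{n}3.png",c["image"])
pick([.572,.3315],byaw+np.pi/2,.033,open_=.05)
c=capture("scene"); cv2.imwrite("pics/s3.png",c["image"])
E
```

```text
hit True [0.6669599  0.00908963 0.02127812]
t 21.4083
gap 0.011024325531690138 0.011164912502275364 t 25.8 F [ 0.  -0.1 -0.7]
```

View pics/wrist3.png

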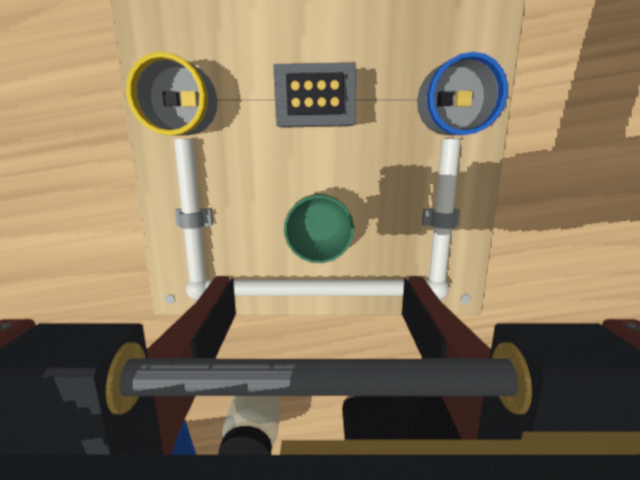

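View pics/s3.png

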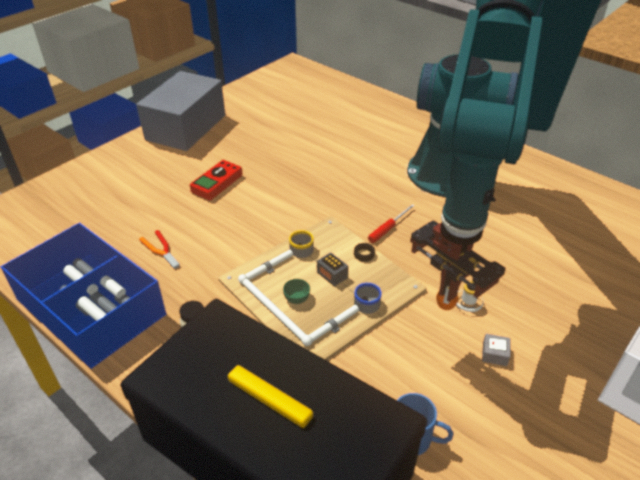

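Large cover stands open side up behind the transformer (319,228). The small cover is held, with the finger gap at 11 mm against the 12 mm boss. I'll measure where the large cover actually is before inserting.

```bash
python3 - <<'E'
from h import *
P2=[]
for cam in("top","scene"):
    c=capture(cam);W=cloud(c)
    for conf,xy,P in look(cam,"large_cover_c",c,W):
        P=P[~np.isnan(P[:,0])];zt=np.percentile(P[:,2],98)
        f=fitcircle(P[P[:,2]>zt-.008][:,:2]);print(cam,conf,xy,zt,f)
        if .027<f[2]<.033 and f[0]>.6: P2.append(f[:2])
p=np.mean(P2,0); print(p,org+.11*bx)
tgt=org+.11*bx
if np.linalg.norm(p-tgt)<.006: tgt=(p+tgt)/2
place(tgt,byaw+np.pi/2,.012+.004+.0335,.03)
c=capture("wrist"); cv2.imwrite("pics/wrist4.png",c["image"])
g=pick([.5042,.4362],np.radians(26.2),.008)
c=capture("scene"); cv2.imwrite("pics/s4.png",c["image"])
E
```

```text
top 0.57 [297.  187.1] 0.04725355071701446 [0.66826604 0.00853364 0.02953236]
scene 0.75 [299.1 288.2] 0.04775785590364629 [0.66945399 0.01251091 0.02979234]
[0.66886001 0.01052228] [0.66653788 0.00939278]
hit False [0.66751772 0.00991995 0.0493739 ]
t 30.0083
gap 0.053704683130179905 0.05386676588501564 t 35.55 F [-0.4  0.8 -1.2]
```

View pics/wrist4.png

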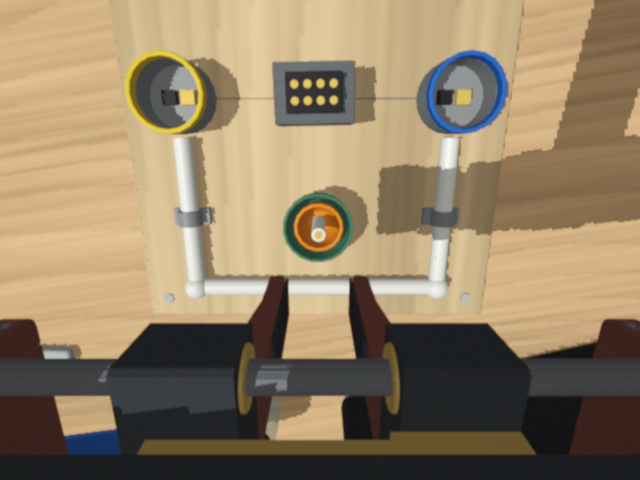

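View pics/s4.png

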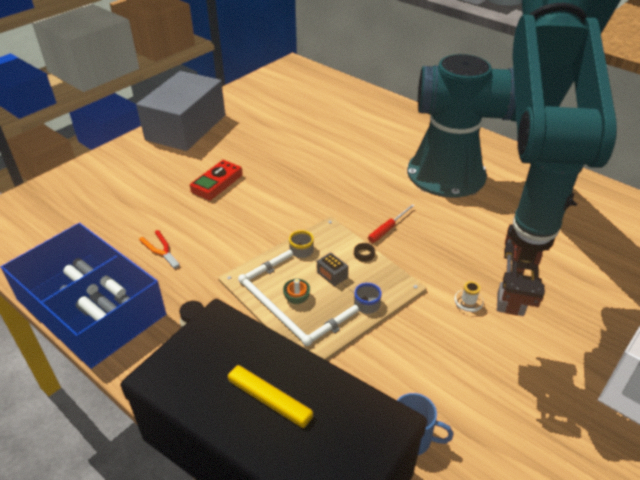

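The small cover sits centred inside the large one (318,228). The switch is held, with the gap at 53.7 mm. Next I'll place the switch and pick the lampholder.

```bash
python3 - <<'E'
from h import *
place(yel-.09*bx,byaw+np.pi/2,.0205,.074)
c=capture("wrist"); cv2.imwrite("pics/wrist5.png",c["image"])
xy=[.4145,.318]
g=pick(xy,byaw,.024,open_=.07)
for cam in("top","scene"):
    c=capture(cam);W=cloud(c); cv2.imwrite(f"pics/{cam}5.png",c["image"])
    for q in("blue_box",):
        for conf,xy,P in look(cam,q,c,W):
            P=P[~np.isnan(P[:,0])];zt=np.percentile(P[:,2],98)
            print(cam,q,round(conf,2),xy,zt,fitcircle(P[P[:,2]>zt-.008][:,:2]))
E
```

```text
hit True [ 0.45060953 -0.07771253  0.02009473]
t 40.4167
gap 0.035717491292352084 0.03548808378530085 t 44.6333 F [ 0.2 -0.8 -0.7]
top blue_box 0.83 [238.6 226.3] 0.05455965014368517 [0.57639544 0.14264601 0.02870476]
scene blue_box 0.73 [366.1 300.1] 0.05372578996563327 [0.5770255  0.14711367 0.02879485]
```

View pics/wrist5.png

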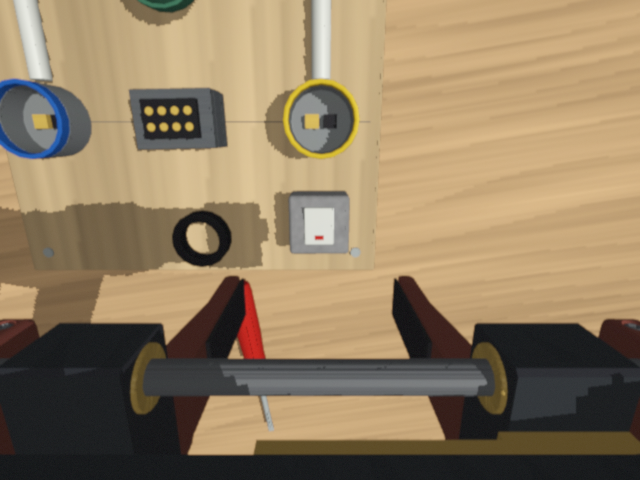

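View pics/scene5.png

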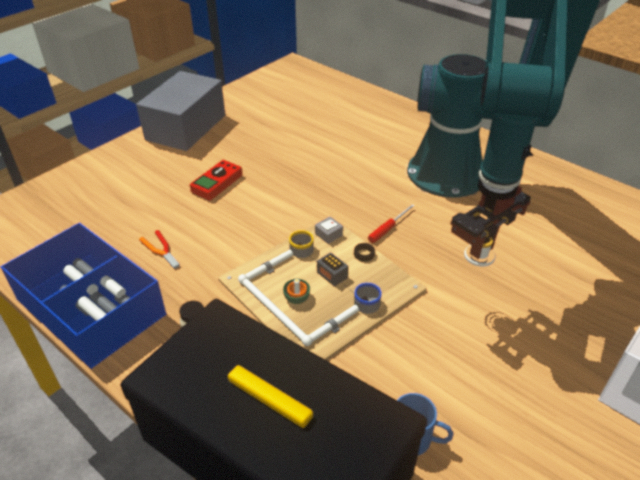

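The switch stands square in front of the yellow box (319,222). The lampholder is held upright at about (482,250). Next I'll seat it on the blue box.

```bash
python3 - <<'E'
from h import *
place(blue,byaw,.0662,.06,zt=.2)
c=capture("wrist"); cv2.imwrite("pics/wrist6.png",c["image"])
move_ptp([.223,.557,.25],quat(byaw,[.223,.557]))
B=np.stack([bx,by],1)
for cam in("top","scene"):
    c=capture(cam);W=cloud(c); cv2.imwrite(f"pics/{cam}6.png",c["image"])
    for q in "blue_box yellow_box lampholder_c switch_c transformer_c large_cover_c small_cover_c multimeter_c".split():
        for conf,xy,P in look(cam,q,c,W)[:1]:
            P=P[~np.isnan(P[:,0])];zt=np.percentile(P[:,2],98)
            T=P[P[:,2]>zt-.008][:,:2]; T=(T-org)@B*1000
            r=cv2.minAreaRect(T.astype(np.float32))
            print(cam,q,round(conf,2),xy,"zt",round(zt,4),"board-mm rect",np.round(r[0]),np.round(r[1]),round(r[2],1),"circ",np.round(fitcircle(T),1))
print(current_clock())
E
```

```text
hit True [0.57718895 0.14504094 0.06597849]
t 48.425
top blue_box 0.76 [243.9 230.4] zt 0.0608 board-mm rect [ -3. 114.] [54. 58.] 42.0 circ [ -0.7 116.4  29. ]
top yellow_box 0.8 [338.8 244.4] zt 0.0548 board-mm rect [  -0. -122.] [59. 60.] 54.1 circ [   0.2 -121.7   28.7]
top lampholder_c 0.95 [236.2 222.8] zt 0.1046 board-mm rect [  1. 118.] [36. 34.] 55.3 circ [  1.  118.6  13.2]
top switch_c 0.86 [334.3 282.8] zt 0.0517 board-mm rect [ -89. -120.] [54. 54.] 89.9 circ [ -89.2 -120.2   20. ]
top transformer_c 0.61 [292.  235.4] zt 0.0639 board-mm rect [ 0. -3.] [44. 63.] 1.7 circ [ 1.  -3.4 16.7]
top large_cover_c 0.81 [303.3 184.2] zt 0.0494 board-mm rect [112.  -1.] [62. 60.] 10.8 circ [111.8  -0.6  29.8]
top small_cover_c 0.53 [299.1 191. ] zt 0.0708 board-mm rect [111.   0.] [ 9. 11.] 15.6 circ [110.8  -0.4   4.5]
top multimeter_c 0.79 [502.8 273.4] zt 0.0417 board-mm rect [   5. -504.] [147.  73.] 17.3 circ [  11.3 -502.1   38. ]
scene blue_box 0.94 [370.3 305.1] zt 0.0596 board-mm rect [ -3. 125.] [59. 52.] 82.0 circ [  3.5 123.6  29.4]
scene yellow_box 0.81 [301.2 243.7] zt 0.0534 board-mm rect [   0. -117.] [66. 60.] 50.4 circ [  -0.3 -117.5   29. ]
scene lampholder_c 0.97 [369.3 287.1] zt 0.1034 board-mm rect [  1. 122.] [40. 33.] 45.8 circ [  1.5 122.2  14.2]
scene switch_c 0.82 [329.6 230.2] zt 0.0511 board-mm rect [ -87. -115.] [57. 54.] 87.7 circ [ -89.  -114.9   20.9]
scene transformer_c 0.56 [332.5 269.4] zt 0.0624 board-mm rect [2. 2.] [46. 66.] 4.6 circ [ 0.4  3.8 17.7]
scene large_cover_c 0.75 [299.1 294.5] zt 0.0473 board-mm rect [112.   3.] [64. 64.] 9.9 circ [112.    3.2  29.8]
scene small_cover_c 0.57 [297.1 289.3] zt 0.0696 board-mm rect [112.   4.] [10. 11.] 22.8 circ [111.9   5.6   3.8]
51.3417
```

View pics/wrist6.png

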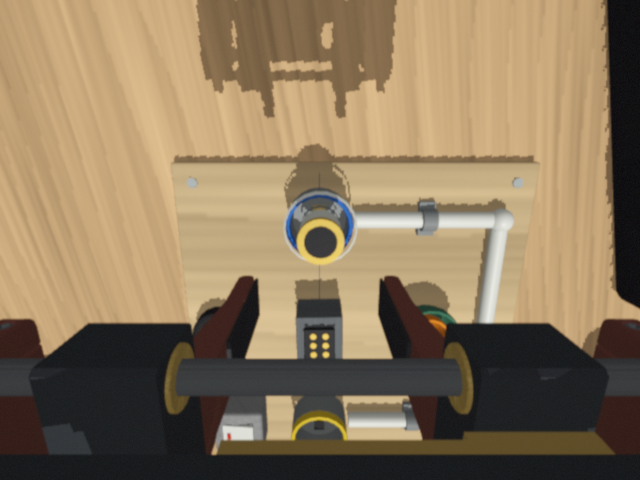

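View pics/scene6.png

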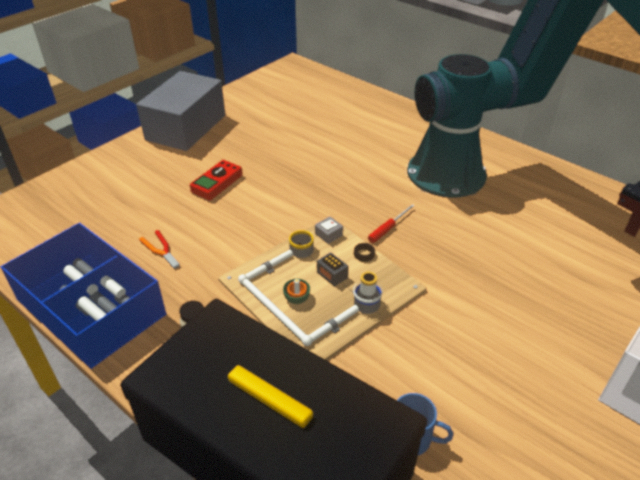

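View pics/top6.png

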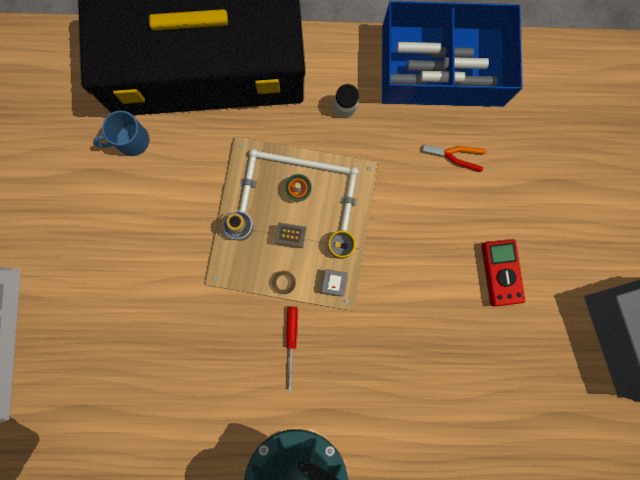

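All pieces are in place. The lampholder's top measures 0.104 m against 0.100 m expected, and this depth usually reads 2–3 mm high, so it is seated. Its axis is about 1–2 mm from the target. Handing in.

```bash
python3 - <<'E'
from bench import *
close_job(); print(current_clock())
E
```

```text
the job is handed in; nothing more can be done
the job is handed in; nothing more can be done
```

The lamp circuit is set out and the job is handed in. Each of the five pieces went down on the first try, and the last clock reading before hand-in was about 51 s of the 131 s allowed.

The final check used the top and scene cameras, in the board's frame. Ranges give the two cameras' readings:

| Piece | Measured | Target |
|---|---|---|
| Transformer | within about 4 mm of the midpoint, square to 2–5° | midpoint, within 15 mm, square to 0.2 rad (11°) |
| Switch | 87–89 mm in front of the yellow box, square to about 2° | 90 mm, within 15 mm, square to 0.2 rad (11°) |
| Large cover | 112 mm behind the board's origin, 1–3 mm sideways; about 110–112 mm from the transformer | 110 mm, within 15 mm, 20 mm sideways |
| Small cover | 1–2.5 mm off the large cover's axis, boss at the right height | inside it, within 10 mm |
| Lampholder | about 1–2 mm from the box centre, top at the seated height | seated, within 10 mm |

- **Camera disagreement:** the two cameras differ by a steady 4–5 mm along y, so I used their average. All pieces are still within tolerance by either camera alone.
- **Blue box:** its final reading was unreliable because the lampholder covers it, so I relied on the reading taken before placing.
- **Multimeter:** it was not touched. It lies at the same image position as at the start.

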